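# Show the customer the failed capacitor and its spare

## Task

Show the customer across the counter what the opened amplifier needs: first switch the power strip off by pressing the raised half of its red rocker with a fingertip, before reaching into the amplifier. Then point from straight above at the swollen, brown-crusted capacitor inside it, fingertips about 15 mm over the middle of its top, for three seconds, and afterwards point in the same way for three seconds at the blue spare in the cardboard tray that will replace it, and finish there, still pointing. Only point: do not touch the amplifier, its capacitors or the spares, and lift or move nothing else on the counter.

Things in the scene. Friction and masses are not known exactly. Their poses are not given: they have to be found in the camera images.
- rocker (a joint): red rocker switch of the power strip; hinge value 0 = on (start: the half nearest the robot, with a white dot, stands raised), 0.36 = fully off (that half pressed level). It stays where it is left; about 3 N on the white dot moves it, and it then meets a hard stop
- off_pad (a point): the white dot on the rocker's raised half, on its surface, 11 mm from the pivot towards the strip's -x side; moves with the rocker: it goes down about 4 mm when pressed off. The rocker is 32 mm long (strip x) and 22 mm wide, each half 16 mm; a half pressed level lies 2 mm above the strip's top face, a raised half's outer edge about 8 mm above it
- power_strip: fixed grey metal power strip, 55 mm (its x) by 260 mm (its y) by 40 mm high, top face at 40 mm; origin at the centre of its underside. The rocker's pivot is at its y = -98 mm, x = 0. Two round plugs, 37 mm across, stand 30 mm above the top face at its y = +3 and +99 mm
- amplifier: fixed stereo amplifier with its cover off, 300 mm deep (its x, silver front with knobs towards -x, about 22 mm more for the knobs), 380 mm wide (its y), walls up to 115 mm; origin at the centre of its underside. Inside, from its origin: four blue capacitors at x = -68 or -18 mm, y = 0 or +52 mm; a heat sink at y = 120 to 170 mm, 92 mm high; a round transformer at x = -60, y = -105 mm, 116 mm across, 80 mm high
- swollen_cap: fixed; the failed one of the four blue capacitors in the amplifier: 35 mm across like the others but its top has bulged into a brownish dome with dark brown crust, 56 mm tall in all; origin at the centre of its underside, 30 mm above the counter; which of the four places it has varies
- swollen_cap_top (a point): the top of the swollen capacitor's dome, on its axis, 86 mm above the counter
- good_cap1: fixed; an upright round electrolytic capacitor on the amplifier's green board, blue sleeve, flat silver top, 35 mm across, 50 mm tall; origin at the centre of its underside, 30 mm above the counter
- good_cap2: fixed; an upright round electrolytic capacitor on the amplifier's green board, blue sleeve, flat silver top, 35 mm across, 50 mm tall; origin at the centre of its underside, 30 mm above the counter
- good_cap3: fixed; an upright round electrolytic capacitor on the amplifier's green board, blue sleeve, flat silver top, 35 mm across, 50 mm tall; origin at the centre of its underside, 30 mm above the counter
- spares_tray: fixed open cardboard tray, 74 mm (its x) by 176 mm (its y), walls 4 mm thick and 26 mm high; three spare capacitors stand in it in a row along its y, about 52 mm apart, in an order that varies; origin at the centre of its underside
- spare_blue: loose; a new blue-sleeved capacitor standing upright in the cardboard tray, flat silver top with a wide blue rim, 35 mm across, 50 mm tall; origin at the centre of its underside, on the 5 mm thick tray floor
- spare_blue_top (a point): centre of the blue spare's flat top, about 55 mm above the counter
- spare_black: loose; a new black-sleeved capacitor standing upright in the cardboard tray, flat silver top with a wide black rim, 35 mm across, 50 mm tall; origin at the centre of its underside, on the 5 mm thick tray floor
- spare_green: loose; a new green-sleeved capacitor standing upright in the cardboard tray, flat silver top with a wide green rim, 35 mm across, 50 mm tall; origin at the centre of its underside, on the 5 mm thick tray floor
- multimeter: loose yellow multimeter lying flat, 180 x 85 x 46 mm; origin at the centre of its underside
- screwdriver: loose screwdriver with a red handle lying along its x, handle to its -x, about 200 mm long and 26 mm thick at the handle; origin on the counter under its middle
- mug: loose white mug, 80 mm across, 90 mm tall; origin at the centre of its underside
- remote: loose black remote control lying flat, 46 x 180 x 21 mm; origin at the centre of its underside
Not all that is in view belongs to the job. Leave any white or yellow look-alike of the spare_blue alone.

How it is judged:
By the outcome, as a careful person would: the job done as asked, in the order asked, and still so for the second after the job is handed in, with the robot touching nothing.
It also fails if it takes over 54 s, if anything falls off the work surface, if the arm or the gripper's body presses on something with over 40 N, if the wrist force passes 120 N, or if a joint passes its speed limit or range.

## Robot

A 6-joint arm with a two-finger parallel gripper is mounted at the origin on the work surface. World frame = base frame: x ahead of the robot, y to its left, z up, the work surface at z = 0. Lengths are in m, angles in rad, forces in N, time in s.
With the tool pointing down it reaches from about 0.35 to 0.875 m from the base axis. Payload 4.2 kg.
Tool frame: the origin (TCP) lies on the centre line of the jaws, within the pads' length; the fingertips stand 17 mm ahead of it and the grasp point (between the pads) lies 2 mm behind it (manip.tip_extent is the z of the fingertips in the tool frame, in m); z points along the fingers, y is the direction in which the jaws open and shut (so a half turn about z gives the same grasp; the last joint's range is limited). The gripper opens to 87 mm and grips with 3 to 60 N. Pads are 19 mm wide; open, the fingers measure 117 mm over their backs; the gripper's body (75 mm by 190 mm) begins 51 mm behind the grasp point.
Start: joints at [1.485, 0.385, 0.008, 0, -1.194, -0.259], TCP at [0.211, 0.588, 0.24] pointing down, gripper open.
Joint ranges: [-3.14, 3.14], [-1.21, 2.06], [-1.07, 1.41], [-3.16, 2.05], [-2.99, -0.16], [-3.1, 3.1]. Speed limits (rad/s): [2.79, 2.79, 3.14, 3.14, 3.14, 3.14].

## Interface

Orientations are given as a rotation vector (axis times angle).
In Python, from station import manip, vision gives the robot as it stands.
- The arm moves only by the shell command python3 -m creep 'ROWS' [FORCE]. ROWS is JSON, a list that holds one entry, the list of rows, each a list of 7 numbers: the shift along the world's x, y, z in mm, then the turn, a rotation vector about the world's x, y, z in rad, then the opening, from 0 (shut) to 1 (fully open). A call has 1 to 10 rows; each row shifts and turns the commanded pose from where the row before left it; what a row does not reach is not made up. A row lasts 1/10 s, in which the tool goes at most 50 mm and 8.59 degrees, less where a joint would pass 70% of its speed; a pose out of reach is approached as far as the arm can. A call with a gripper value outside its range is refused whole. The fingers move at their own pace and stop on an object; FORCE is the grip in N (left out, the last holds). Time passes only in rows, so rows that do not move let the fingers close. It gives the time, the measured TCP pose, the force and the opening at its end, in the units of the state.
- manip.observe(): the state, without advancing time (a new reading comes with each control period).
- vision.capture(name): name is "side" or "top"; returns a dict with "img" (400x640x3 uint8, red, green, blue), "fx", "fy", "cx", "cy" (pixels), "k1" (the pictures are not rectified: a ray, as slopes to the right and down, at radius r is drawn at 1 + k1 r^2 times it, then the intrinsics apply), "T" (4x4, takes a point from camera to world coordinates). Camera axes: x right, y down, z forward; pixel columns grow to the right and rows downward; lengths in m; the calibration is good to about 2 mm. A picture is of the moment at which its call begins. There is no depth.
- manip.close_job(): hands the job in, once; it reports no verdict.
The state is a dict: "time": time; "joints": joint angles; "joint_vel": joint speeds; "joint_torque": joint torques, N m; "position": TCP position; "ee_rot": TCP orientation; "force": force on the tool from outside, world axes, zero at the start; "moment": the same for the moment, N m; "width": opening from 0.0 (shut) to 1.0 (fully open).
Only numpy, scipy, OpenCV 4.12 (cv2) and the standard library are available. Lean on these libraries where they do the work, as an engineer would, in place of code of your own. Each camera call takes 0.05 s, during which the arm holds its last target. There are 200 camera calls.

## Working session

There is one attempt and no reset: what is moved stays moved. The work goes in short steps, Python scripts to look and compute and a shell command to move; the robot and the scene stay as the last step left them, time stands still between calls to the robot, and variables do not carry over. Pictures are saved under pics/ and viewed, on a budget of 10 in all, crops included, one or two more only if the job needs it, and the job is handed in when it is done.

```bash
mkdir -p pics; python3 - <<'E'
from station import manip, vision
import cv2,numpy as np,pickle
for n in("top","side"):
    c=vision.capture(n);pickle.dump(c,open(n+".pkl","wb"))
    cv2.imwrite(f"pics/{n}0.png",c["img"][:,:,::-1]);print(n,c["fx"],c["fy"],c["cx"],c["cy"],c["k1"]);print(np.round(c["T"],3))
s=manip.observe();print(s["time"],s["position"],s["ee_rot"],s["width"],manip.tip_extent)
E
```

```text
top 507.1272478406954 507.1272478406954 315.94425847682965 196.0785203750565 -0.012378320206387562
[[ 0.023 -0.991  0.132  0.317]
 [-1.    -0.022  0.006  0.072]
 [-0.003 -0.132 -0.991  1.623]
 [ 0.     0.     0.     1.   ]]
side 365.26679149922927 365.26679149922927 329.3690982130058 199.78355156091803 -0.009685199713909338
[[-0.965 -0.152  0.212  0.331]
 [-0.26   0.628 -0.734  0.763]
 [-0.022 -0.763 -0.646  0.674]
 [ 0.     0.     0.     1.   ]]
0.1 [0.21105568 0.58774717 0.23853619] [ 3.09301448e+00 -5.38772292e-01 -4.07014343e-04] 1.0021413626474314 0.017
```

View pics/top0.png

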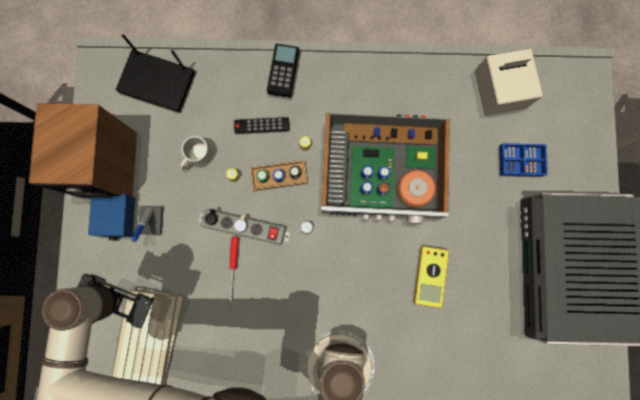

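View pics/side0.png

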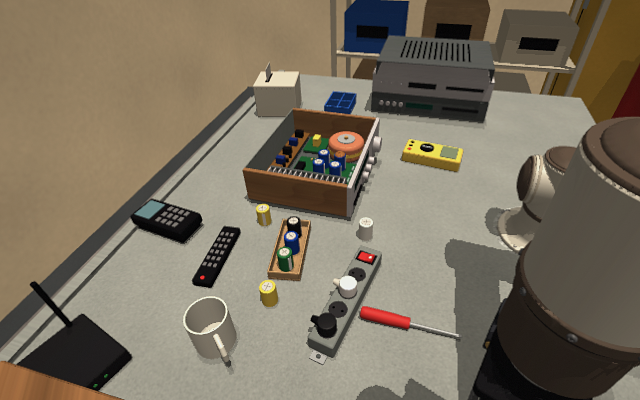

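The top view shows the strip at (245,226) with its rocker at (273,233), the tray at (279,175) with blue in the middle, and the amplifier at (387,165). I'll zoom in for exact pixels.

```bash
cat > h.py <<'E'
import numpy as np,cv2,pickle
def ray(c,uv,z):
    d=np.array([(uv[0]-c["cx"])/c["fx"],(uv[1]-c["cy"])/c["fy"]]);s=d.copy()
    for _ in range(5): s=d/(1+c["k1"]*(s@s))
    T=np.array(c["T"]);v=T[:3,:3]@np.r_[s,1];o=T[:3,3]
    return o+v*(z-o[2])/v[2]
def proj(c,p):
    T=np.array(c["T"]);q=T[:3,:3].T@(np.array(p)-T[:3,3]);s=q[:2]/q[2];s=s*(1+c["k1"]*(s@s))
    return np.array([c["fx"]*s[0]+c["cx"],c["fy"]*s[1]+c["cy"]])
def crop(c,x0,y0,w,h,W,H):
    return cv2.resize(c["img"][y0:y0+h,x0:x0+w,::-1],(W,H),interpolation=cv2.INTER_CUBIC)
E
python3 - <<'E'
from h import *
t=pickle.load(open("top.pkl","rb"));s=pickle.load(open("side.pkl","rb"))
P=[crop(t,345,150,50,50,400,300)[:0]]
a=crop(t,350,155,50,50,400,400)[:300];
def g(c,x,y,w,h,k):
    im=crop(c,x,y,w,h,w*k,h*k)
    for i in range(0,w,10): cv2.putText(im,str(x+i),(i*k,9),0,.33,(0,255,255),1);cv2.line(im,(i*k,0),(i*k,h*k),(0,255,255),1) if 0 else cv2.line(im,(i*k,10),(i*k,16),(0,255,255),1)
    for i in range(0,h,10): cv2.putText(im,str(y+i),(8,i*k+4),0,.33,(0,255,255),1);cv2.line(im,(0,i*k),(6,i*k),(0,255,255),1)
    return im
im=np.vstack([np.hstack([g(t,350,155,50,37,8),g(t,250,160,50,37,8)]),np.hstack([g(t,195,205,100,37,4)[:148],g(s,300,145,50,37,8)[:148] if 0 else g(s,305,145,50,18,8)[:148,:400] if 0 else cv2.resize(g(s,300,145,50,37,8),(400,296))[:148]])]) if 0 else None
A=g(t,350,155,50,37,8);B=g(t,250,160,50,37,8);C=g(t,195,205,100,37,8)[:, 400:];D=g(s,305,147,50,37,8)
cv2.imwrite("pics/z1.png",np.vstack([np.hstack([A,B]),np.hstack([C,D])]))
cv2.imwrite("pics/z2.png",np.vstack([g(t,195,205,100,40,8)[:,:800]]))
E
```

```text
(no output)
```

View pics/z1.png

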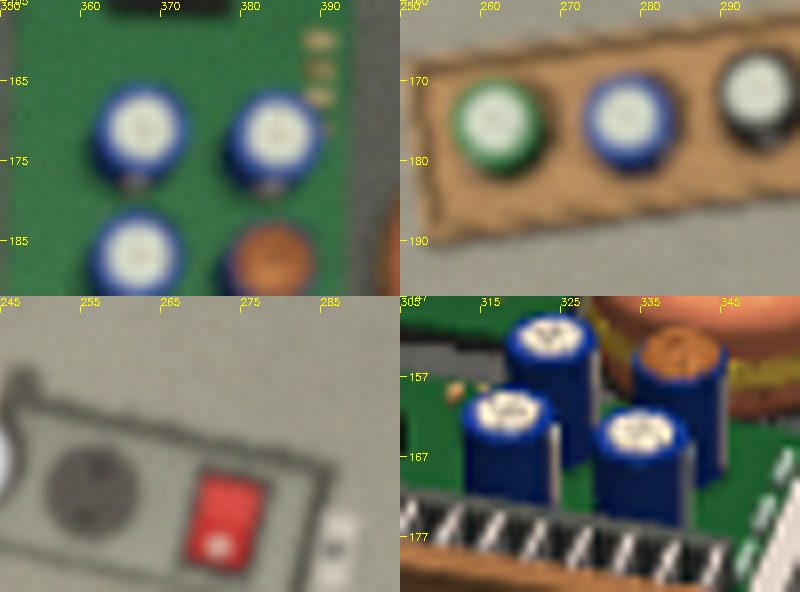

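View pics/z2.png

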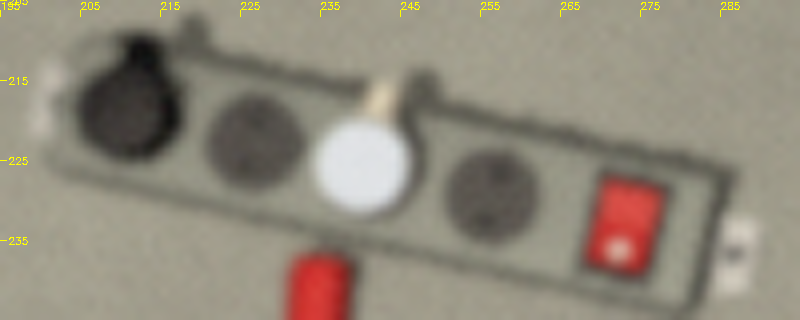

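Swollen capacitor: front-right position, top px (384,187.7), side px (340,153.7). Blue spare: middle of tray, top px (278.5,174.8), side about (292,240). White dot: top px (272.2,236.2).

```bash
python3 - <<'E'
from h import *
from scipy.spatial.transform import Rotation as R
from station import manip
t=pickle.load(open("top.pkl","rb"));s=pickle.load(open("side.pkl","rb"))
for n,uv,z in[("dot",(272.25,236.25),.046),("piv",(273.4,233.5),.045),("swol",(384,187.7),.084),("blue",(278.5,174.75),.055),("plugW",(240.3,225.3),.07),("plugB",(211.2,218),.07),("whitecap",(306.5,226),.055),("yel",(305,142),.05),("wallFL",(322,211),.115),("wallFR",(448,216),.115),("wallBL",(328,115),.115)]:
    p=ray(t,uv,z);print(n,p.round(4),"side",proj(s,p).round(1))
# side rays
for uv,z in[((340,153.7),.084)]: print(ray(s,uv,z))
o=manip.observe();print(R.from_rotvec(o["ee_rot"]).as_matrix().round(3))
im=crop(s,260,200,130,90,780,540)
cv2.imwrite("pics/z3.png",im)
E
```

```text
dot [0.3976 0.2144 0.046 ] side [369.9 255.3]
piv [0.4063 0.2113 0.045 ] side [366.4 253.9]
swol [ 0.5521 -0.1267  0.084 ] side [339.5 152. ]
blue [0.5902 0.2006 0.055 ] side [291.  233.6]
plugW [0.4277 0.3115 0.07  ] side [347.4 280.1]
plugB [0.4481 0.402  0.07  ] side [325.8 316.2]
whitecap [0.4313 0.1087 0.055 ] side [364.3 218.7]
yel [0.6983 0.1204 0.05  ] side [262.4 206.5]
wallFL [0.4728 0.0621 0.115 ] side [352.3 185.9]
wallFR [ 0.4663 -0.3141  0.115 ] side [379.1 116.4]
wallBL [0.7688 0.0501 0.115 ] side [245.  167.3]
[ 0.5483843  -0.11813691  0.084     ]
[[ 0.941 -0.338 -0.001]
 [-0.338 -0.941 -0.002]
 [ 0.     0.002 -1.   ]]
```

View pics/z3.png

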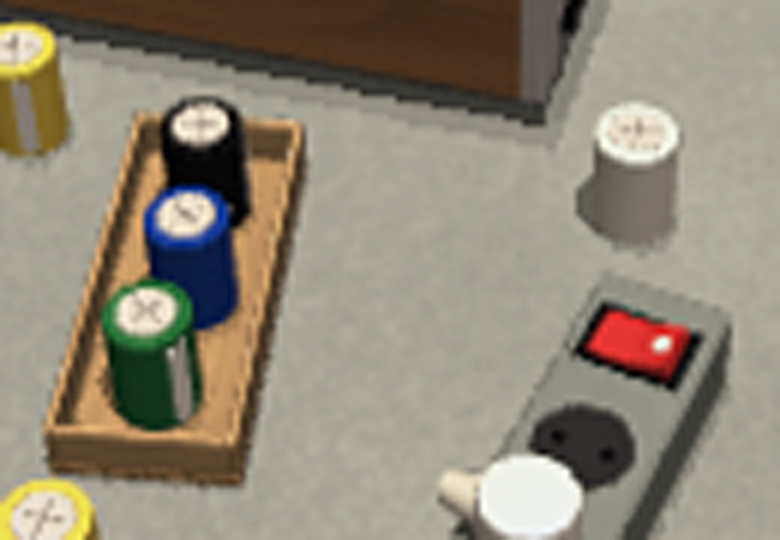

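```bash
python3 -m creep '[[[18.6,-37.4,-10,0,0,0.0134,0],[18.6,-37.4,-10,0,0,0.0134,0],[18.6,-37.4,-10,0,0,0.0134,0],[18.6,-37.4,-10,0,0,0.0134,0],[18.6,-37.4,-10,0,0,0.0134,0],[18.6,-37.4,-10,0,0,0.0134,0],[18.6,-37.4,-10,0,0,0.0134,0],[18.6,-37.4,-10,0,0,0.0134,0],[18.6,-37.4,-10,0,0,0.0134,0],[18.6,-37.4,-10,0,0,0.0134,0]]]'
python3 -m creep '[[[0,0,0,0,0,0,0],[0,0,0,0,0,0,0],[0,0,0,0,0,0,0]]]'
cat > look.py <<'E'
import sys
from h import *
from station import manip,vision
from scipy.spatial.transform import Rotation as R
c=vision.capture("side");o=manip.observe();M=R.from_rotvec(o["ee_rot"]).as_matrix()
tip=np.array(o["position"])+M@[0,0,.017];q=proj(c,tip);u,v=int(q[0])-50,int(q[1])-40
print(o["position"],M.round(3).tolist(),"tip",tip.round(4),"px",q.round(1),"origin",u,v,o["force"],o["width"])
im=crop(c,u,v,100,75,800,600);k=tuple(int(a) for a in ((q-[u,v]+.5)*8));cv2.drawMarker(im,k,(0,255,0),0,16,1)
pickle.dump(c,open("side1.pkl","wb"));cv2.imwrite("pics/"+sys.argv[1],im)
E
python3 look.py s1.png
```

```text
time: 1.1
position: [0.3975, 0.2125, 0.1391]
ee_rot: [3.124, -0.329, -0.0]
force: [1.3, -0.3, -0.2]
width: 0.172
time: 1.4
position: [0.3973, 0.2148, 0.1398]
ee_rot: [-3.124, 0.33, -0.001]
force: [0.1, 0.2, 0.0]
width: 0.014
[0.39720628 0.21514499 0.13980599] [[0.978, -0.208, 0.001], [-0.208, -0.978, 0.001], [0.0, -0.001, -1.0]] tip [0.3972 0.2152 0.1228] px [371.9 231.5] origin 321 191 [ 0.3475152 -0.1629751  0.2247104] 0.010580132740259027
```

View pics/s1.png

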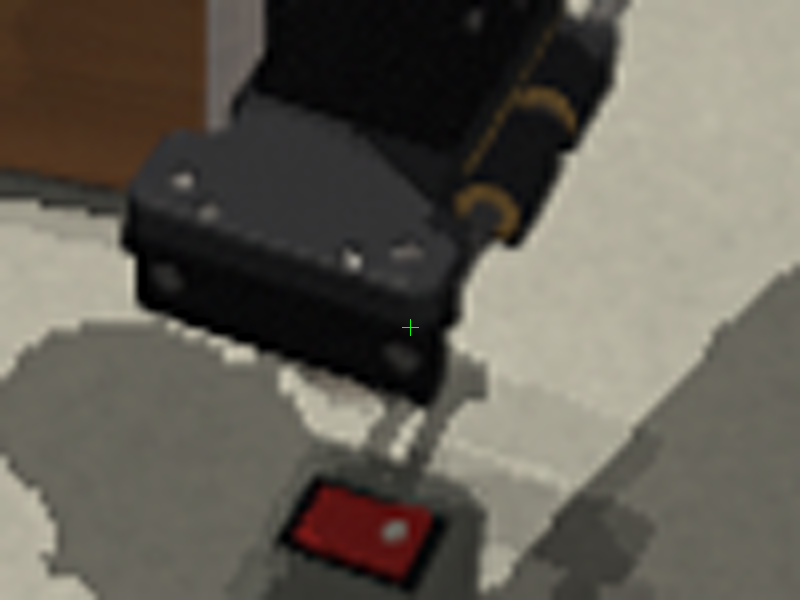

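The fingers are hidden behind the gripper body in this view. The dot is at about (370,257), which agrees in x with the top-view estimate. I'll descend and press gently.

```bash
python3 -m creep '[[[-1,1,-20,0,0,0,0],[0,0,-20,0,0,0,0],[0,0,-18,0,0,0,0],[0,0,-10,0,0,0,0],[0,0,0,0,0,0,0],[0,0,0,0,0,0,0]]]'
python3 -m creep '[[[0,0,-2,0,0,0,0],[0,0,-2,0,0,0,0],[0,0,-2,0,0,0,0],[0,0,0,0,0,0,0],[0,0,0,0,0,0,0]]]'
```

```text
time: 2.05
position: [0.3965, 0.216, 0.072]
ee_rot: [-3.124, 0.328, -0.001]
force: [-0.8, 0.1, 0.3]
width: 0.004
time: 2.55
position: [0.3963, 0.2152, 0.0656]
ee_rot: [-3.124, 0.331, -0.0]
force: [0.8, 0.6, -0.2]
width: 0.006
```

Tip is now at about z = 48.6 mm, with no contact yet.

```bash
for i in 1 2; do python3 -m creep '[[[0,0,-1,0,0,0,0],[0,0,-1,0,0,0,0],[0,0,0,0,0,0,0]]]'; done;  python3 -m creep '[[[0,0,-1,0,0,0,0],[0,0,0,0,0,0,0]]]'; python3 -m creep '[[[0,0,-1,0,0,0,0],[0,0,0,0,0,0,0]]]'
```

```text
time: 2.85
position: [0.3961, 0.2153, 0.0636]
ee_rot: [-3.124, 0.331, 0.0]
force: [-1.8, 0.2, 2.7]
width: 0.009
time: 3.15
position: [0.3961, 0.2152, 0.0614]
ee_rot: [3.124, -0.33, -0.0]
force: [-1.5, 0.1, 1.6]
width: 0.005
time: 3.35
position: [0.3962, 0.2151, 0.0604]
ee_rot: [3.124, -0.331, -0.0]
force: [-1.1, 0.7, 0.8]
width: 0.003
time: 3.55
position: [0.3963, 0.2152, 0.0595]
ee_rot: [3.124, -0.33, 0.0]
force: [-1.3, -0.2, 2.0]
width: 0.007
```

```bash
for i in 1 2; do python3 -m creep '[[[0,0,-0.7,0,0,0,0],[0,0,0,0,0,0,0]]]'; done
```

```text
time: 3.75
position: [0.3963, 0.2151, 0.0593]
ee_rot: [3.124, -0.33, 0.0]
force: [-2.9, -0.9, 8.6]
width: 0.005
time: 3.95
position: [0.3963, 0.2152, 0.0593]
ee_rot: [3.124, -0.329, 0.001]
force: [-3.9, -1.3, 13.7]
width: 0.009
```

Hard stop reached (force climbing, no further travel). I'll lift, then cross over the amplifier walls while turning the gripper so the fingertips stay visible.

```bash
python3 -m creep '[[[0,0,15,0,0,0,0],[0,0,38,0,0,0,0],[0,0,38,0,0,0,0],[0,0,36,0,0,0,0],[0,0,0,0,0,0,0]]]'
python3 -m creep '[[[15.5,-33.8,0,0,0,-0.112,0],[15.5,-33.8,0,0,0,-0.112,0],[15.5,-33.8,0,0,0,-0.112,0],[15.5,-33.8,0,0,0,-0.112,0],[15.5,-33.8,0,0,0,-0.112,0],[15.5,-33.8,0,0,0,-0.112,0],[15.5,-33.8,0,0,0,-0.112,0],[15.5,-33.8,0,0,0,-0.112,0],[15.5,-33.8,0,0,0,-0.112,0],[15.5,-33.8,0,0,0,-0.112,0]]]'
python3 -m creep '[[[0,0,0,0,0,0,0],[0,0,0,0,0,0,0],[0,0,0,0,0,0,0],[0,0,0,0,0,0,0]]]'
python3 look.py s2.png
python3 - <<'E'
from h import *
c=pickle.load(open("side1.pkl","rb"));a=pickle.load(open("side.pkl","rb"))
im=cv2.imread("pics/s2.png");b=crop(c,350,240,40,30,240,180);im[420:,:240]=b
d=crop(a,350,240,40,30,240,180);im[240:420,:240]=d;cv2.imwrite("pics/s2b.png",im)
E
```

```text
time: 4.45
position: [0.399, 0.2174, 0.1901]
ee_rot: [-3.116, 0.328, -0.013]
force: [0.3, -0.7, -0.6]
width: 0.009
time: 5.45
position: [0.5515, -0.1245, 0.1841]
ee_rot: [2.466, -1.945, -0.001]
force: [1.1, -0.0, -0.4]
width: 0.002
time: 5.85
position: [0.5509, -0.1219, 0.1851]
ee_rot: [2.473, -1.937, -0.0]
force: [1.0, 0.3, -1.0]
width: 0.003
[ 0.55095341 -0.12180485  0.18525111] [[0.24, -0.971, 0.0], [-0.971, -0.24, 0.0], [-0.0, -0.0, -1.0]] tip [ 0.551  -0.1218  0.1683] px [339.3 127.5] origin 289 87 [0.5489913  0.56692274 0.62330135] 0.00832632309544508
```

View pics/s2b.png

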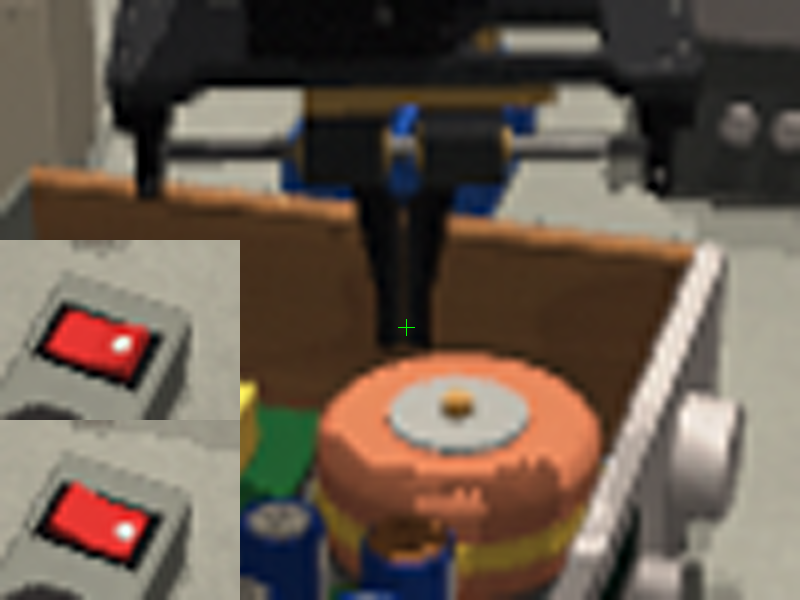

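The inset shows the rocker is now tilted off (dot half down). The visible fingertip sits about 2 px below its prediction, the same offset the targets show, so the side camera is biased and the top-view positions hold. Correcting by (+2, -5) mm and descending.

```bash
python3 -m creep '[[[2,-5,-10,0,0,0,0],[0,0,-20,0,0,0,0],[0,0,-20,0,0,0,0],[0,0,-12,0,0,0,0],[0,0,-5,0,0,0,0],[0,0,0,0,0,0,0],[0,0,0,0,0,0,0],[0,0,0,0,0,0,0],[0,0,0,0,0,0,0]]]'
python3 look.py s3.png
```

```text
time: 6.8
position: [0.5537, -0.1278, 0.1189]
ee_rot: [-2.471, 1.939, -0.002]
force: [-0.7, -0.2, 0.8]
width: 0.009
[ 0.55355415 -0.12779537  0.11880176] [[0.238, -0.971, 0.001], [-0.971, -0.238, 0.0], [0.0, -0.001, -1.0]] tip [ 0.5536 -0.1278  0.1018] px [339.  146.6] origin 289 106 [-0.08210981 -0.68334776  0.00178178] 0.007311286269405136
```

View pics/s3.png

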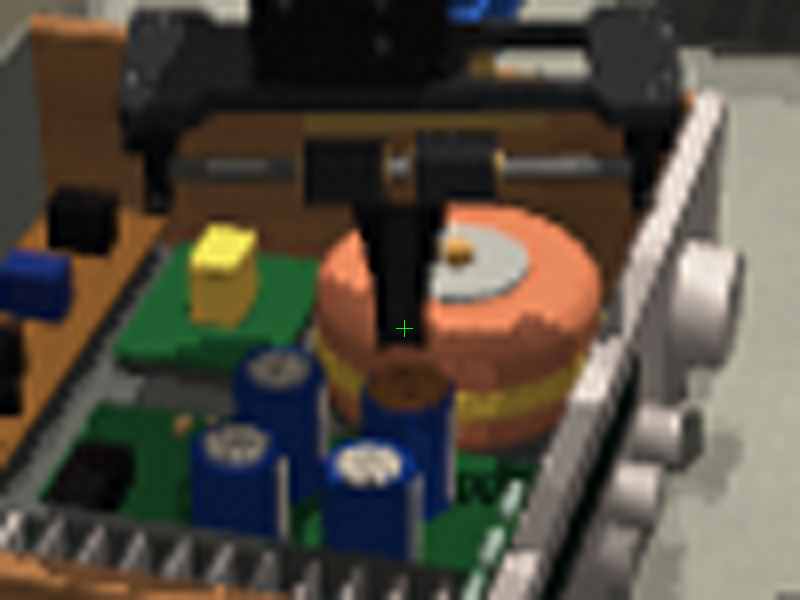

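Tip centre is at (402,345) in the crop, dome centre at about (408,382): directly over it within about 2 mm. One small nudge, then hold.

```bash
Z='0'; python3 -m creep '[[[-2,1,-1,0,0,0,0],[0,0,0,0,0,0,0],[0,0,0,0,0,0,0],[0,0,0,0,0,0,0],[0,0,0,0,0,0,0],[0,0,0,0,0,0,0],[0,0,0,0,0,0,0],[0,0,0,0,0,0,0],[0,0,0,0,0,0,0],[0,0,0,0,0,0,0]]]'
for i in 1 2 3 4; do python3 -m creep '[[[0,0,0,0,0,0,0],[0,0,0,0,0,0,0],[0,0,0,0,0,0,0],[0,0,0,0,0,0,0],[0,0,0,0,0,0,0],[0,0,0,0,0,0,0],[0,0,0,0,0,0,0],[0,0,0,0,0,0,0],[0,0,0,0,0,0,0],[0,0,0,0,0,0,0]]]' | head -2; done
```

```text
time: 7.85
position: [0.5512, -0.1268, 0.1171]
ee_rot: [2.471, -1.94, 0.0]
force: [-0.3, 0.1, -0.0]
width: 0.003
time: 8.85
position: [0.5512, -0.1268, 0.1171]
time: 9.85
position: [0.5512, -0.1268, 0.1171]
time: 10.85
position: [0.5512, -0.1268, 0.1171]
time: 11.85
position: [0.5512, -0.1268, 0.1171]
```

```bash
python3 -m creep '[[[0,0,15,0,0,0,0],[0,0,35,0,0,0,0],[0,0,35,0,0,0,0],[0,0,0,0,0,0,0]]]'|head -2
python3 -m creep '[[[4,32.8,0,0,0,0,0],[4,32.8,0,0,0,0,0],[4,32.8,0,0,0,0,0],[4,32.8,0,0,0,0,0],[4,32.8,0,0,0,0,0],[4,32.8,0,0,0,0,0],[4,32.8,0,0,0,0,0],[4,32.8,0,0,0,0,0],[4,32.8,0,0,0,0,0],[4,32.8,0,0,0,0,0]]]'|head -2
python3 -m creep '[[[0,0,0,0,0,0,0],[0,0,0,0,0,0,0],[0,0,-30,0,0,0,0],[0,0,-30,0,0,0,0],[0,0,-15,0,0,0,0],[0,0,0,0,0,0,0],[0,0,0,0,0,0,0],[0,0,0,0,0,0,0]]]'
python3 look.py s4.png
```

```text
time: 12.25
position: [0.5544, -0.1272, 0.2078]
time: 13.25
position: [0.591, 0.2025, 0.2016]
time: 14.05
position: [0.5921, 0.2011, 0.1287]
ee_rot: [-2.469, 1.939, -0.002]
force: [0.5, 0.3, -0.2]
width: 0.004
[0.59203403 0.20120595 0.12874221] [[0.237, -0.971, 0.003], [-0.971, -0.237, 0.001], [-0.001, -0.003, -1.0]] tip [0.5921 0.2012 0.1117] px [287.9 216.1] origin 237 176 [0.54300681 0.45417576 0.77193587] 0.007342767966659525
```

View pics/s4.png

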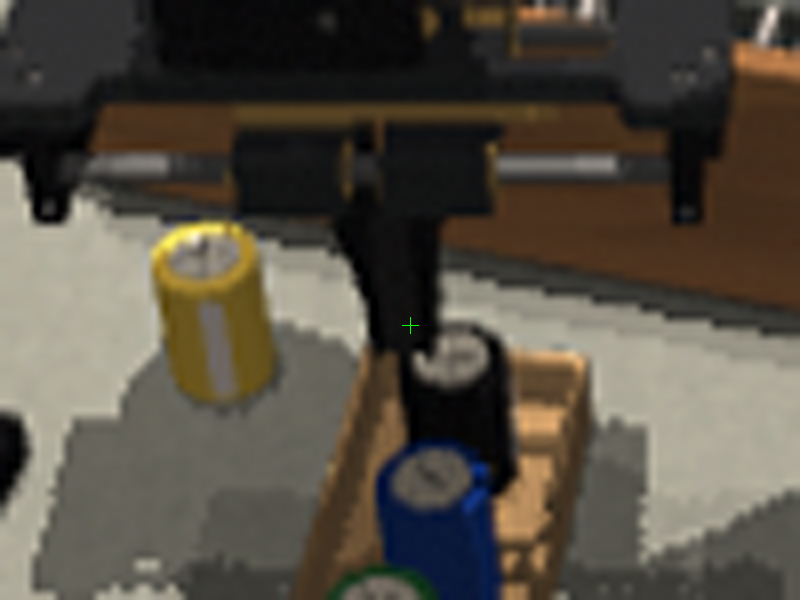

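Tip is above the blue spare (top centre at crop (432,478)), 57 mm up. Lowering to 15 mm.

```bash
python3 -m creep '[[[-1,0,-20,0,0,0,0],[0,0,-15,0,0,0,0],[0,0,-6,0,0,0,0],[0,0,0,0,0,0,0],[0,0,0,0,0,0,0],[0,0,0,0,0,0,0],[0,0,0,0,0,0,0]]]'
python3 look.py s5.png
```

```text
time: 14.8
position: [0.5907, 0.2015, 0.0871]
ee_rot: [-2.47, 1.938, -0.001]
force: [0.1, 0.2, -0.2]
width: 0.003
[0.59053102 0.20140263 0.08685264] [[0.238, -0.971, 0.001], [-0.971, -0.238, 0.001], [-0.0, -0.001, -1.0]] tip [0.5905 0.2014 0.0699] px [290.2 229.4] origin 240 189 [ 0.14696376 -0.31475845 -0.36774394] 0.007958733460167318
```

View pics/s5.png

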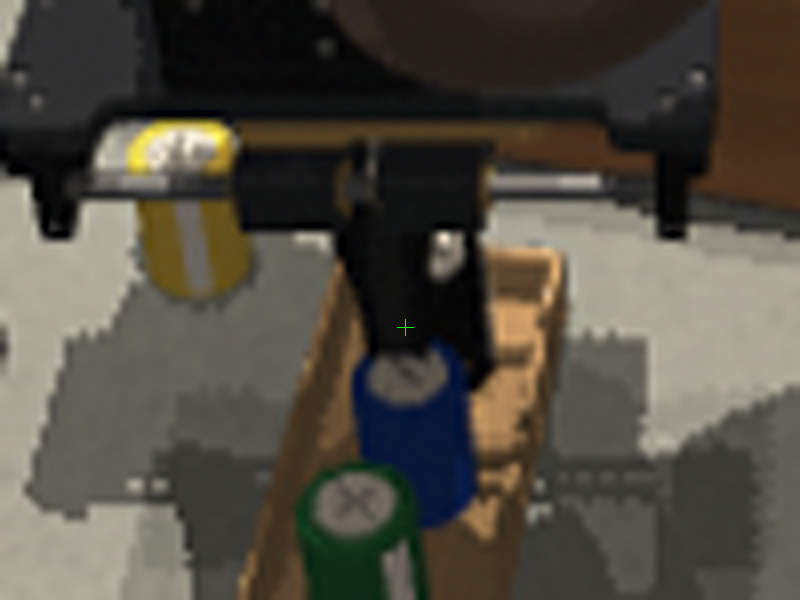

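The visible bottom edge of the finger is its near edge, which may explain the apparent side-camera "bias". I'll check with subpixel centroids of the silver tops in both views before holding.

```bash
python3 - <<'E'
from h import *
from scipy.optimize import least_squares
t=pickle.load(open("top.pkl","rb"));s=pickle.load(open("side.pkl","rb"))
def cen(c,u,v,r,f):
    im=c["img"].astype(float);y,x=np.mgrid[int(v)-r:int(v)+r+1,int(u)-r:int(u)+r+1]
    w=np.clip(f(im[y,x]),0,None);return np.array([(w*x).sum(),(w*y).sum()])/w.sum()
white=lambda p:(p.min(-1)-110)*(p.max(-1)-p.min(-1)<60)
red=lambda p:np.where((p[...,0]-p[...,2]>45)&(p[...,0]>90),1.,0)
L=[("blue",.055,(278,174.3),(291,235.3),5,6,white),("g_BL",.080,(367,171),(323,152),5,5,white),("g_BR?",.080,(384,172),(318.5,161.5),5,5,white),("g_FL",.080,(366.8,187),(334.8,164),5,5,white),
("swol",.083,(383.6,187.4),(339.8,153.4),5,5,red)]
for n,z,a,b,r1,r2,f in L:
    A=cen(t,*a,r1,f)
    B=cen(s,*b,r2,f)
    print(n,A.round(2),B.round(2),"top",ray(t,A,z).round(4),"side",ray(s,B,z).round(4))
for z in(.055,):print(ray(s,(290.5,235.4),z))
for z in(.08,.083,.086):print(ray(s,(339.5,153.25),z))
E
```

```text
blue [277.72 174.04] [290.51 235.31] top [0.5924 0.2031 0.055 ] side [0.5894 0.2061 0.055 ]
g_BL [367.4  170.49] [323.5  151.54] top [ 0.6053 -0.0756  0.08  ] side [ 0.6007 -0.1243  0.08  ]
g_BR? [384.31 171.3 ] [317.92 160.95] top [ 0.604  -0.1279  0.08  ] side [ 0.6029 -0.0726  0.08  ]
g_FL [366.83 186.48] [334.61 163.56] top [ 0.5553 -0.0743  0.08  ] side [ 0.5526 -0.0709  0.08  ]
swol [383.82 187.31] [339.54 151.64] top [ 0.5535 -0.1262  0.083 ] side [ 0.5527 -0.1301  0.083 ]
[0.58933014 0.20639988 0.055     ]
[ 0.55188151 -0.12612914  0.08      ]
[ 0.5507647  -0.12164152  0.083     ]
[ 0.5496479 -0.1171539  0.086    ]
```

Good-capacitor grid, averaged over both views, puts the swollen one at (0.5523, -0.1247). I pointed at (0.5512, -0.1268), only about 2 mm off, so that stands. Blue is at (0.5909, 0.2046): nudge +3 mm in y and hold.

```bash
python3 -m creep '[[[0,3,0,0,0,0,0],[0,0,0,0,0,0,0],[0,0,0,0,0,0,0],[0,0,0,0,0,0,0],[0,0,0,0,0,0,0],[0,0,0,0,0,0,0],[0,0,0,0,0,0,0],[0,0,0,0,0,0,0],[0,0,0,0,0,0,0],[0,0,0,0,0,0,0]]]'
for i in 1 2 3 4; do python3 -m creep '[[[0,0,0,0,0,0,0],[0,0,0,0,0,0,0],[0,0,0,0,0,0,0],[0,0,0,0,0,0,0],[0,0,0,0,0,0,0],[0,0,0,0,0,0,0],[0,0,0,0,0,0,0],[0,0,0,0,0,0,0],[0,0,0,0,0,0,0],[0,0,0,0,0,0,0]]]' | head -2; done
python3 -c "
from station import manip
print(manip.observe()['force']);print(manip.close_job())"
```

```text
time: 15.85
position: [0.5902, 0.2042, 0.0862]
ee_rot: [-2.471, 1.939, -0.0]
force: [-0.2, 0.8, 0.2]
width: 0.006
time: 16.85
position: [0.5902, 0.2042, 0.0862]
time: 17.85
position: [0.5902, 0.2042, 0.0861]
time: 18.85
position: [0.5902, 0.2042, 0.0862]
time: 19.85
position: [0.5902, 0.2042, 0.0861]
[ 0.00585162 -0.93875056 -0.1581607 ]
the job is handed in; nothing more can be done
None
```

The job is done and handed in at about 20 s, with the robot still pointing at the blue spare and touching nothing.

- **Power strip:** I pressed the rocker's white-dot half down to its hard stop with the closed fingertips. Force rose to about 14 N with no further travel, and a later side picture showed that half down.
- **Swollen capacitor:** I pointed at it for over 4 s, with the fingertips about 14 mm above the dome. They were about 2 mm off its axis by the two-camera average.
- **Blue spare:** I pointed at it for over 4 s, with the fingertips about 14 mm above its top and within about 1 mm of its centre. The last force reading was about zero.

**Checks that disagreed:** The two cameras placed things 3–5 mm apart, so I averaged them. At first I put this down to a side-camera bias. Subpixel measurements corrected that, and I moved the final pointing 3 mm; the first pointing needed no redo. I took no picture after that last 3 mm move.

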